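Rake the modelling sticks into neat parallel rows

ROBOT

A 6-joint arm with a two-finger parallel gripper is mounted at the origin on the work surface. World frame = base frame: x ahead of the robot, y to its left, z up, the work surface at z = 0. Lengths are in m, angles in degrees, forces in N, time in s.
With the tool pointing down it reaches from about 0.225 to 0.725 m from the base axis. Payload 3.1 kg.
Tool frame: the origin (TCP) lies on the front face of the gripper's body, between the roots of the fingers; the fingertips stand 73 mm ahead of it and the grasp point (between the pads) lies 54 mm ahead of it; z points along the fingers, y is the line along which they close (so a half turn about z gives the same grasp; the last joint's range is limited). The gripper opens to 85 mm and grips with 20 to 120 N. Pads are 22 mm wide; open, the fingers measure 114 mm over their backs; the gripper's body (76 mm by 85 mm) begins 54 mm behind the grasp point. The pads swing forward as they close: fully open they stand 13 mm farther back than shut.
Start: joints at [-74.702, 2.75, 5.684, 92.934, 0, 82.678], TCP at [0.202, -0.485, 0.304] pointing down, gripper open.
Joint ranges: [-166.93, 166.93], [-56.73, 111.36], [-69.38, 81.34], [-121.58, 131.49], [-85.45, 84.26], [-180, 180]. Speed limits (degrees/s): [159.86, 159.86, 180, 180, 180, 180].

INTERFACE

Orientations are given as a 3x3 rotation matrix whose columns are the frame's x, y, z axes.
In Python, from cell import * gives the robot as it stands.
- The arm moves only by the tool apply_moves, never from a script. Its argument "increments" is a list of rows, each an object with "delta_pos": the shift along the tool's x, y, z normalised to -1 to 1, where 1 is 100 cm, a list of three; "spin": the turn about the tool's z normalised to -1 to 1, where 1 is pi/4 rad. A call has exactly 8 rows; each row is the pose to reach, as a shift and turn from the pose commanded when the call began, along the tool's axes at that moment; what a row does not reach only later rows make up. A row lasts 1/12 s, in which the tool goes at most 41.7 mm and 7.16 degrees, less where a joint would pass 70% of its speed; a pose out of reach is approached as far as the arm can. A call with a number of a shift or a turn outside -1 to 1 is refused whole. A call with a gripper value outside its range is refused whole. "hand" is the opening, from 0 (shut) to 1 (fully open), set as the call begins (left out, the last holds). The fingers move at their own pace and stop on an object; "grip_force" is the grip in N (left out, the last holds). Time passes only in rows, so rows that repeat a pose let the fingers close, or fill a call up. It gives the time, the measured TCP pose, the force, the opening and the grip force at its end, in the units of the state.
- read_state(): the state, without advancing time (a new reading comes with each control period).
- get_image(name): name is "scene" or "top" or "wrist"; returns a dict with "frame" (384x512x3 uint8, red, green, blue), "z_map" (384x512 float32, m along the optical axis (not along the pixel's ray), 0 where there is no reading), "intrinsics" (3x3 intrinsics, pixels), "cam_to_world" (4x4, takes a point from camera to world coordinates). Camera axes: x right, y down, z forward; pixel columns grow to the right and rows downward; lengths in m; the calibration is good to about 2 mm. A picture is of the moment at which its call begins.
- job_done(): hands the job in; it is judged then, once.
The state is a dict: "clock": time; "q": joint angles; "qvel": joint speeds; "effort": joint torques, N m; "ee_pos": TCP position; "eef_rot": TCP orientation; "ft_force": force on the tool from outside, world axes, zero at the start; "ft_torque": the same for the moment, N m; "width": finger opening in m; "gripper_force": force on a finger pad.
Only numpy, scipy, OpenCV 4.12 (cv2) and the standard library are available. Lean on these libraries where they do the work, as an engineer would, in place of code of your own. Each camera call takes 0.05 s, during which the arm holds its last target. There are 200 camera calls.

TASK

Pick up the long toothed wooden rake and comb the three scattered modelling sticks together with it, so that they lie flat, parallel and close side by side. Do not touch the sticks with the gripper; then stand the rake on its teeth again a hand's breadth or more clear of the sticks and let go.

Things in the scene. Friction and masses are not known exactly. Their poses are not given: they have to be found in the camera images.
- rake: Dark wood rake standing on its teeth beside the board (across from it stands a smoother, plain 85 mm head). Head 160 mm long, 18 mm thick: 8 teeth 13 mm wide, 18 mm long, under a bar up to 38 mm. Grip block amid it, 36 to 112 mm above the tooth tips, 50 mm along x, 22 mm along y. 0.2 kg. Origin: head's middle at the tooth tips; x along the head, y across (to sweep; both faces alike), z up.
- stick_a: An outer one of three alike wooden modelling sticks lying askew on a fixed rimless canvas-covered board (200 x 280 mm, top 8 mm above the table), in a, b, c order along its long way. 140 mm long: square shaft 12 x 12 x 100 mm, tapered 20 mm tips (9 x 8 mm); 18 g; slides, does not roll. Origin at its middle, 6 mm above the board; x along it, z up.
- stick_b: The middle one of three alike wooden modelling sticks lying askew on a fixed rimless canvas-covered board (200 x 280 mm, top 8 mm above the table), in a, b, c order along its long way. 140 mm long: square shaft 12 x 12 x 100 mm, tapered 20 mm tips (9 x 8 mm); 18 g; slides, does not roll. Origin at its middle, 6 mm above the board; x along it, z up.
- stick_c: The other outer one of three alike wooden modelling sticks lying askew on a fixed rimless canvas-covered board (200 x 280 mm, top 8 mm above the table), in a, b, c order along its long way. 140 mm long: square shaft 12 x 12 x 100 mm, tapered 20 mm tips (9 x 8 mm); 18 g; slides, does not roll. Origin at its middle, 6 mm above the board; x along it, z up.
There are look-alikes about, which are no part of the job. Leave any green look-alike of the stick_c alone. Leave any purple look-alike of the rake alone.

How it is judged:
By the outcome, as a careful person would: the job done as asked, in the order asked, and still so for the second after the job is handed in, with the robot touching nothing.
It also fails if it takes over 42 s, if anything falls off the work surface, if the arm or the gripper's body presses on something with over 40 N, if the wrist force passes 120 N, or if a joint passes its speed limit or range.

## Working session

There is one attempt and no reset: what is moved stays moved. The work goes in short steps, Python scripts to look and compute and a tool call to move; the robot and the scene stay as the last step left them, time stands still between calls to the robot, and variables do not carry over. Pictures are saved under pics/ and viewed, at most 10 in all, crops included, and the job is handed in when it is done.

Besides the shell and the picture viewer there is one more tool, called after ">>>" as name([rows], argument=value, ...), one row to a line, values as JSON. apply_moves: Moves the arm, as the interface text tells. Its arguments: {"type":"object","properties":{"increments":{"type":"array"},"hand":{"type":"number"},"grip_force":{"type":"number"}},"required":["increments"]}

```bash
mkdir -p pics
cat > h.py <<'E'
from cell import *
import numpy as np, cv2
def grab(n):
    d=get_image(n); K=d["intrinsics"];T=d["cam_to_world"];z=d["z_map"]
    v,u=np.mgrid[0:z.shape[0],0:z.shape[1]]
    P=np.stack([(u-K[0,2])/K[0,0]*z,(v-K[1,2])/K[1,1]*z,z],-1)@T[:3,:3].T+T[:3,3]
    P[z==0]=np.nan
    return d["frame"],P
E
python3 - <<'E'
from h import *
for n in ("top","scene"):
    f,P=grab(n); np.savez(f"{n}.npz",f=f,P=P)
    cv2.imwrite(f"pics/{n}0.png",cv2.resize(f[...,::-1],(800,600)))
s=read_state();print(s)
E
```

```text
{'clock': 0.1, 'q': array([-7.47018665e+01,  2.79002778e+00,  5.60031522e+00,  9.29344796e+01,
       -8.78539711e-04,  8.26769028e+01]), 'qvel': array([ 0.06646534,  0.01401441,  0.23545078, -0.02241069, -0.07011875,
       -0.02289709]), 'effort': array([ 2.46308140e-03, -3.39851439e+01,  3.20935929e+01,  1.58674404e-02,
       -1.19114020e-04, -1.03359561e-06]), 'ee_pos': array([ 0.2018061 , -0.48422619,  0.30281914]), 'eef_rot': array([[ 9.23067825e-01,  3.84636773e-01, -5.86682915e-04],
       [ 3.84637132e-01, -9.23065503e-01,  2.08671010e-03],
       [ 2.61078678e-04, -2.15183498e-03, -9.99997651e-01]]), 'ft_force': array([ 0.45877878, -0.1652786 , -0.51830686]), 'ft_torque': array([ 0.01441483, -0.02666421, -0.02173281]), 'gripper_force': 0.0, 'width': 0.08542514925401055}
```

View pics/top0.png

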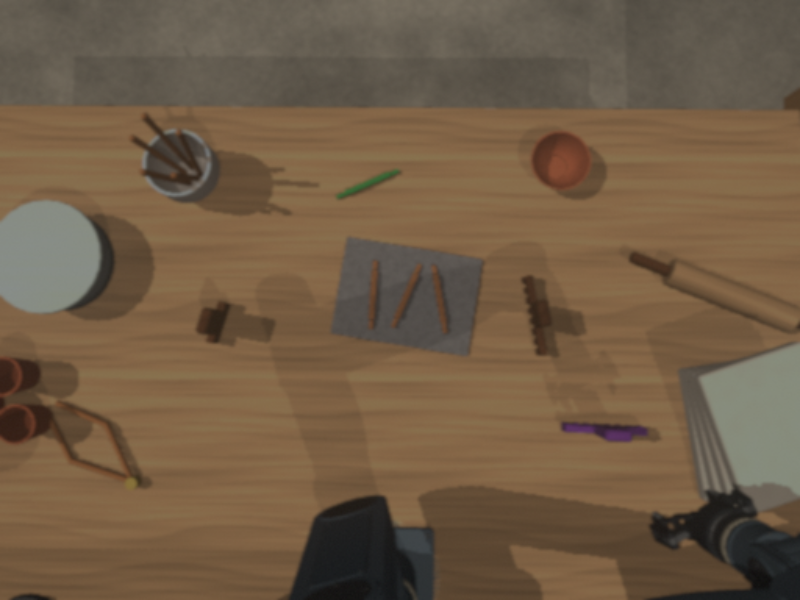

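View pics/scene0.png

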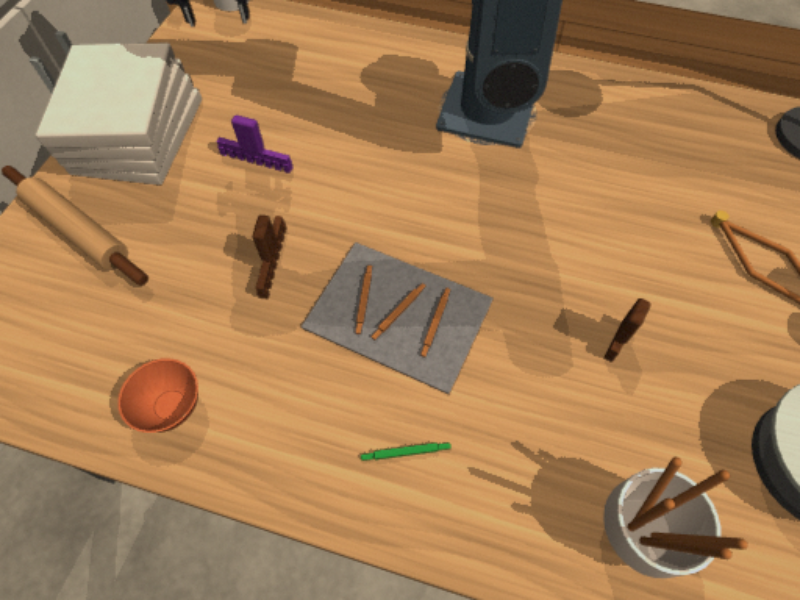

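The top view shows the board at (407,296), the three sticks at (375,295), (406,296) and (440,298), and the dark rake at (537,315). The smoother is at (213,322), the purple look-alike at (605,430) and the green one at (368,184). In this view +x points up and +y points left.

```bash
cat >> h.py <<'E'
def rect(P,m):
    q=P[m][:,:2]; q=q[np.isfinite(q).all(1)]
    (c,wh,a)=cv2.minAreaRect((q*1000).astype(np.float32))
    if wh[0]<wh[1]: wh=wh[::-1]; a+=90
    a=(a+90)%180-90
    return np.round(c,1),np.round(wh,1),round(a,1),len(q)
def sticks(f,P,box=(0.25,0.6,-0.25,0.25)):
    # reddish, a little above the board
    hsv=cv2.cvtColor(f,cv2.COLOR_RGB2HSV); z=P[...,2]
    m=(hsv[...,1]>80)&(z>0.012)&(z<0.026)&(P[...,0]>box[0])&(P[...,0]<box[1])&(P[...,1]>box[2])&(P[...,1]<box[3])
    n,l,st,_=cv2.connectedComponentsWithStats(m.astype(np.uint8))
    return [rect(P,l==i)+(np.round(np.nanmedian(z[l==i]),4),) for i in range(1,n) if st[i,4]>25]
E
cat > m.py <<'E'
from h import *
for n in ("top","scene"):
    d=np.load(n+".npz");f,P=d["f"],d["P"];z=P[...,2];hsv=cv2.cvtColor(f,cv2.COLOR_RGB2HSV)
    print(n)
    for s in sticks(f,P):print(" st",s)
    x,y=P[...,0],P[...,1]
    m0=(hsv[...,1]<70)&(z<0.03)&(z>0.003)&(abs(y)<.2)&(x>.25)&(x<.6)
    k,l,st,_=cv2.connectedComponentsWithStats(m0.astype(np.uint8));i=1+np.argmax(st[1:,4]);print(" board",rect(P,l==i))
    r=(x>.25)&(x<.6)&(y<-.15)&(y>-.42)
    for lo,hi in((.02,.05),(.05,.1),(.1,.125)):
        m=r&(z>lo)&(z<hi)
        k,l,st,_=cv2.connectedComponentsWithStats(m.astype(np.uint8))
        for i in range(1,k):
            if st[i,4]>15: print(" rake",lo,rect(P,l==i),np.nanmax(z[l==i]))
E
python3 m.py
```

```text
top
 st (array([542.8,  29.5]), array([113. ,  12.6]), -0.2, 128, np.float64(0.0194))
 st (array([544.6, -33.9]), array([117.9,  12.1]), -21.7, 126, np.float64(0.0195))
 st (array([ 539.4, -106.8]), array([118.9,  14. ]), 9.6, 132, np.float64(0.02))
 board (array([536.5, -37.3]), array([280., 166.]), 81.6, 3443)
 rake 0.02 (array([ 565.7, -282.8]), array([58.7, 16.2]), 10.1, 107) 0.04507338927599536
 rake 0.02 (array([ 476.2, -299.3]), array([78.4, 17.2]), 11.8, 117) 0.047663548267797395
 rake 0.02 (array([ 295.5, -379.3]), array([61.7, 17.9]), 88.0, 120) 0.04786106424593006
 rake 0.05 (array([ 514.2, -284.5]), array([49.1,  6.4]), 13.6, 59) 0.09956056235271316
 rake 0.05 (array([ 297.6, -408.2]), array([23.6, 10.8]), -34.7, 46) 0.0997882581011389
 rake 0.1 (array([ 516.5, -292.9]), array([48.6, 21.5]), 10.6, 132) 0.11687257208790625
 rake 0.1 (array([ 293.9, -411. ]), array([22.4, 17.7]), 0.3, 49) 0.11760140587466883
scene
 st (array([ 540.3, -104.8]), array([118.8,  12.4]), 10.1, 166, np.float64(0.0207))
 st (array([546.7, -33.4]), array([118.4,  13.5]), -22.9, 182, np.float64(0.0203))
 st (array([542.9,  31.1]), array([112.3,  13.1]), -4.0, 162, np.float64(0.0206))
 board (array([536. , -35.4]), array([281.1, 164.8]), 82.1, 3866)
 rake 0.02 (array([ 295.7, -383.1]), array([71.1, 21.2]), 89.1, 164) 0.04904445454206274
 rake 0.02 (array([ 516.7, -291.6]), array([162.4,  19.1]), 10.4, 287) 0.04997974230095181
 rake 0.05 (array([ 298.9, -408.7]), array([27.1, 13.3]), -36.3, 104) 0.0999361411046158
 rake 0.05 (array([ 521.4, -284. ]), array([48.2, 18.7]), -14.1, 156) 0.09996785698964694
 rake 0.1 (array([ 296.7, -410.6]), array([24.2, 17.6]), -3.9, 47) 0.11618484972710019
 rake 0.1 (array([ 518.8, -292.5]), array([48.8, 21.1]), 11.5, 148) 0.11532551471513253
```

```bash
cat >> h.py <<'E'
def mv(c,t):
    """tool-frame numbers from commanded (x,y,z,yaw) c to t, tool down"""
    a=np.radians(c[3]);dx,dy,dz=np.subtract(t[:3],c[:3])
    return np.round([dx*np.cos(a)+dy*np.sin(a),dx*np.sin(a)-dy*np.cos(a),-dz,-(t[3]-c[3])/45],4)
def chain(*w):
    for c,t in zip(w,w[1:]):print(t,mv(c,t))
E
python3 -c "
from h import *
chain((.202,-.485,.304,22.62),(.31,-.42,.304,67.62),(.42,-.355,.304,112.62),(.5175,-.2925,.304,157.62),(.5175,-.2925,.25,190.8),(.5175,-.2925,.131,190.8))"
```

```text
(0.31, -0.42, 0.304, 67.62) [ 0.1247 -0.0185 -0.     -1.    ]
(0.42, -0.355, 0.304, 112.62) [ 0.102  0.077 -0.    -1.   ]
(0.5175, -0.2925, 0.304, 157.62) [ 0.0202  0.114  -0.     -1.    ]
(0.5175, -0.2925, 0.25, 190.8) [ 0.      0.      0.054  -0.7373]
(0.5175, -0.2925, 0.131, 190.8) [-0.     0.     0.119 -0.   ]
```

>>> apply_moves([
  {"delta_pos":[0.03,-0.0046,0],"spin":-0.14},
  {"delta_pos":[0.06,-0.009,0],"spin":-0.3},
  {"delta_pos":[0.09,-0.0139,0],"spin":-0.45},
  {"delta_pos":[0.1247,-0.0185,0],"spin":-0.6},
  {"delta_pos":[0.1247,-0.0185,0],"spin":-0.75},
  {"delta_pos":[0.1247,-0.0185,0],"spin":-0.9},
  {"delta_pos":[0.1247,-0.0185,0],"spin":-1},
  {"delta_pos":[0.1247,-0.0185,0],"spin":-1},
], hand=1)

```text
clock: 0.77
ee_pos: [0.3102, -0.4191, 0.3032]
eef_rot: [[0.379, 0.925, -0.001], [0.925, -0.379, 0.001], [0.001, -0.001, -1.0]]
ft_force: [0.8, 0.7, 1.2]
width: 0.0855
gripper_force: 0.0
```

>>> apply_moves([
  {"delta_pos":[0.03,0.022,0],"spin":-0.15},
  {"delta_pos":[0.06,0.045,0],"spin":-0.3},
  {"delta_pos":[0.09,0.068,0],"spin":-0.45},
  {"delta_pos":[0.102,0.077,0],"spin":-0.6},
  {"delta_pos":[0.102,0.077,0],"spin":-0.75},
  {"delta_pos":[0.102,0.077,0],"spin":-0.9},
  {"delta_pos":[0.102,0.077,0],"spin":-1},
  {"delta_pos":[0.102,0.077,0],"spin":-1},
])

```text
clock: 1.43
ee_pos: [0.4199, -0.3544, 0.3034]
eef_rot: [[-0.384, 0.923, -0.001], [0.923, 0.384, 0.001], [0.001, -0.0, -1.0]]
ft_force: [-0.1, -0.2, -0.3]
width: 0.0852
gripper_force: 0.0
```

>>> apply_moves([
  {"delta_pos":[0.005,0.03,0],"spin":-0.15},
  {"delta_pos":[0.011,0.06,0],"spin":-0.3},
  {"delta_pos":[0.016,0.09,0],"spin":-0.45},
  {"delta_pos":[0.0202,0.114,0],"spin":-0.6},
  {"delta_pos":[0.0202,0.114,0],"spin":-0.75},
  {"delta_pos":[0.0202,0.114,0],"spin":-0.9},
  {"delta_pos":[0.0202,0.114,0],"spin":-1},
  {"delta_pos":[0.0202,0.114,0],"spin":-1},
])

```text
clock: 2.1
ee_pos: [0.5174, -0.292, 0.3034]
eef_rot: [[-0.924, 0.383, -0.001], [0.383, 0.924, 0.001], [0.001, 0.0, -1.0]]
ft_force: [-0.7, 0.0, 0.3]
width: 0.0855
gripper_force: 0.0
```

>>> apply_moves([
  {"delta_pos":[0,0,0.01],"spin":-0.15},
  {"delta_pos":[0,0,0.025],"spin":-0.3},
  {"delta_pos":[0,0,0.04],"spin":-0.45},
  {"delta_pos":[0,0,0.054],"spin":-0.6},
  {"delta_pos":[0,0,0.054],"spin":-0.7373},
  {"delta_pos":[0,0,0.054],"spin":-0.7373},
  {"delta_pos":[0,0,0.054],"spin":-0.7373},
  {"delta_pos":[0,0,0.054],"spin":-0.7373},
])

```text
clock: 2.77
ee_pos: [0.5175, -0.2924, 0.2506]
eef_rot: [[-0.983, -0.183, 0.001], [-0.183, 0.983, -0.001], [-0.001, -0.001, -1.0]]
ft_force: [0.7, -0.2, 0.6]
width: 0.0854
gripper_force: 0.0
```

Run:
```python
from h import *
f,P=grab("wrist");cv2.imwrite("pics/w1.png",f[...,::-1])
x,y,z=P[...,0],P[...,1],P[...,2]
for lo,hi in((.02,.042),(.105,.125)):
    m=(z>lo)&(z<hi)&(abs(x-.5175)<.12)&(abs(y+.2925)<.08);print(rect(P,m))
s=read_state();print(s["clock"],s["ee_pos"],s["q"])
```

```text
(array([ 516.8, -295.2]), array([159.5,  17.6]), 10.9, 1534)
(array([ 516.1, -295. ]), array([48.5, 21.7]), 9.7, 1973)
2.8167 [ 0.51761376 -0.29245105  0.25077773] [-3.59292049e+01  1.27657620e+01  1.06947753e+01  8.78405330e+01
  4.24791920e-03 -4.65193074e+01]
```

View pics/w1.png

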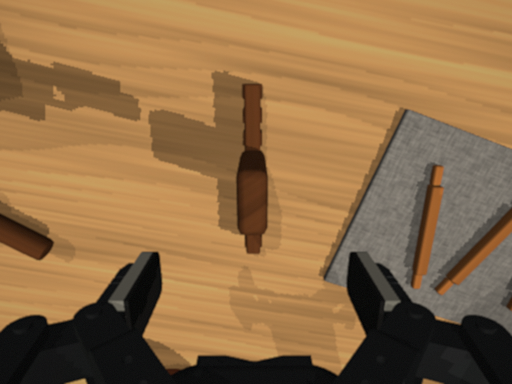

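The wrist view shows the rake upright between the open fingers at (253,180), with the board clear to the right. I'll descend and grip.

>>> apply_moves([
  {"delta_pos":[0.001,-0.001,0.015],"spin":0},
  {"delta_pos":[0.001,-0.001,0.035],"spin":0},
  {"delta_pos":[0.001,-0.001,0.06],"spin":0},
  {"delta_pos":[0.001,-0.001,0.085],"spin":0},
  {"delta_pos":[0.001,-0.001,0.105],"spin":0},
  {"delta_pos":[0.001,-0.001,0.115],"spin":0},
  {"delta_pos":[0.001,-0.001,0.119],"spin":0},
  {"delta_pos":[0.001,-0.001,0.119],"spin":0},
])

```text
clock: 3.48
ee_pos: [0.5164, -0.2931, 0.1305]
eef_rot: [[-0.982, -0.186, -0.001], [-0.186, 0.982, 0.001], [0.001, 0.001, -1.0]]
ft_force: [0.1, -0.1, -0.2]
width: 0.0853
gripper_force: 0.0
```

>>> apply_moves([
  {"delta_pos":[0,0,0],"spin":0},
  {"delta_pos":[0,0,0],"spin":0},
  {"delta_pos":[0,0,0],"spin":0},
  {"delta_pos":[0,0,0],"spin":0},
  {"delta_pos":[0,0,0],"spin":0},
  {"delta_pos":[0,0,0],"spin":0},
  {"delta_pos":[0,0,0],"spin":0},
  {"delta_pos":[0,0,0],"spin":0},
], hand=0, grip_force=60)

```text
clock: 4.15
ee_pos: [0.5172, -0.2937, 0.1319]
eef_rot: [[-0.982, -0.187, 0.002], [-0.187, 0.982, -0.001], [-0.001, -0.002, -1.0]]
ft_force: [0.3, 0.6, 2.9]
width: 0.0212
gripper_force: 59.2
```

>>> apply_moves([
  {"delta_pos":[0,0,-0.002],"spin":0},
  {"delta_pos":[0,0,-0.006],"spin":0},
  {"delta_pos":[0,0,-0.014],"spin":0},
  {"delta_pos":[0,0,-0.024],"spin":0},
  {"delta_pos":[0,0,-0.034],"spin":0},
  {"delta_pos":[0,0,-0.042],"spin":0},
  {"delta_pos":[0,0,-0.047],"spin":0},
  {"delta_pos":[0,0,-0.049],"spin":0},
])

```text
clock: 4.82
ee_pos: [0.5173, -0.2938, 0.182]
eef_rot: [[-0.982, -0.187, 0.003], [-0.187, 0.982, -0.002], [-0.002, -0.002, -1.0]]
ft_force: [-1.0, 0.4, -1.0]
width: 0.0217
gripper_force: 58.8
```

Run:
```python
from h import *
f,P=grab("top");g,Q=grab("scene")
cv2.imwrite("pics/lift.png",cv2.resize(g[60:260,120:360,::-1],(720,600)))
for n,A in(("top",P),("scene",Q)):
    x,y,z=A[...,0],A[...,1],A[...,2]
    m=(z>.06)&(z<.098)&(abs(x-.5175)<.1)&(abs(y+.2925)<.05);print(n,rect(A,m))
print(sticks(f,P));s=read_state();print(s["clock"],s["ee_pos"],s["width"],s["gripper_force"],s["ft_force"])
```

```text
top (array([ 526.9, -289.6]), array([137. ,  17.9]), 10.7, 193)
scene (array([ 518.2, -291. ]), array([160.5,  17.5]), 9.9, 295)
[(array([542.9,  29.5]), array([113.2,  12.3]), -0.3, 128, np.float64(0.0197)), (array([544.4, -34.3]), array([117.6,  13. ]), -22.5, 132, np.float64(0.0196)), (array([ 540. , -106.3]), array([118.2,  13.3]), 10.2, 131, np.float64(0.0197))]
4.9167 [ 0.51695696 -0.29350068  0.18082705] 0.021003560113560422 58.76888394355774 [-0.69699905 -0.4129234  -1.40256005]
```

View pics/lift.png

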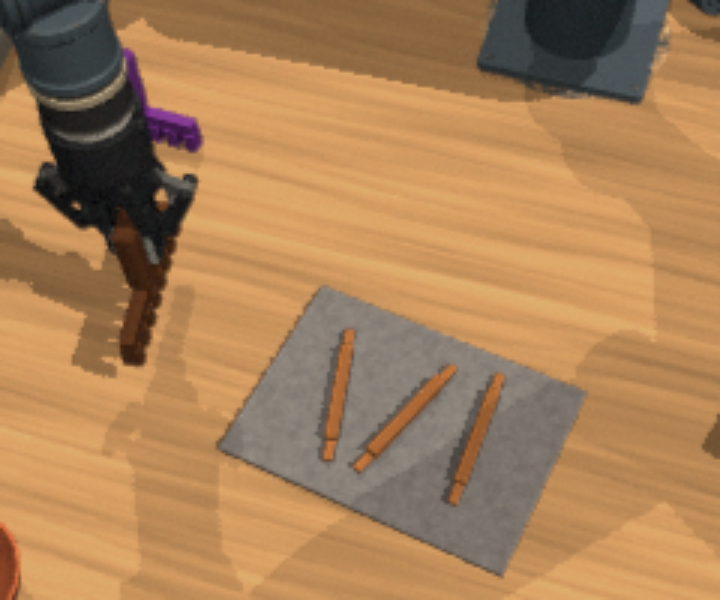

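The rake is held level and upright, at (140,300) in the crop, and the sticks have not moved. Next I'll bring it over behind the right-hand stick.

```bash
python3 -c "
from h import *
chain((.5168,-.2938,.18,190.8),(.543,-.157,.18,180))"
```

```text
(0.543, -0.157, 0.18, 180) [-0.0514  0.1295 -0.      0.24  ]
```

>>> apply_moves([
  {"delta_pos":[-0.003,0.008,0],"spin":0.03},
  {"delta_pos":[-0.01,0.026,0],"spin":0.06},
  {"delta_pos":[-0.02,0.05,0],"spin":0.1},
  {"delta_pos":[-0.031,0.078,0],"spin":0.15},
  {"delta_pos":[-0.041,0.103,0],"spin":0.2},
  {"delta_pos":[-0.048,0.12,0],"spin":0.23},
  {"delta_pos":[-0.0514,0.1295,0],"spin":0.24},
  {"delta_pos":[-0.0514,0.1295,0],"spin":0.24},
])

```text
clock: 5.58
ee_pos: [0.5427, -0.1539, 0.1791]
eef_rot: [[-1.0, -0.003, -0.001], [-0.003, 1.0, 0.002], [0.001, 0.002, -1.0]]
ft_force: [-0.6, -0.9, -2.2]
width: 0.0214
gripper_force: 59.0
```

>>> apply_moves([
  {"delta_pos":[0,0,0.004],"spin":0},
  {"delta_pos":[0,0,0.012],"spin":0},
  {"delta_pos":[0,0,0.02],"spin":0},
  {"delta_pos":[0,0,0.028],"spin":0},
  {"delta_pos":[0,0,0.034],"spin":0},
  {"delta_pos":[0,0,0.037],"spin":0},
  {"delta_pos":[0,0,0.039],"spin":0},
  {"delta_pos":[0,0,0.039],"spin":0},
])

```text
clock: 6.25
ee_pos: [0.5426, -0.1566, 0.1406]
eef_rot: [[-1.0, 0.0, -0.001], [0.0, 1.0, 0.0], [0.001, 0.0, -1.0]]
ft_force: [0.5, -0.0, -1.4]
width: 0.0216
gripper_force: 59.0
```

Run:
```python
from h import *
g,Q=grab("scene")
cv2.imwrite("pics/low.png",cv2.resize(g[120:270,180:340,::-1],(640,600)))
x,y,z=Q[...,0],Q[...,1],Q[...,2]
m=(z>.03)&(z<.06)&(abs(x-.543)<.11)&(abs(y+.157)<.03);print(rect(Q,m),np.nanpercentile(z[m],[50,90]))
s=read_state();print(s["clock"],s["ee_pos"],s["ft_force"])
```

```text
(array([ 546.7, -154.9]), array([153.4,  20.2]), -1.8, 207) [0.04687237 0.05074372]
6.3 [ 0.54297292 -0.1565941   0.14096398] [-0.53550904  0.29288456 -1.74806215]
```

View pics/low.png

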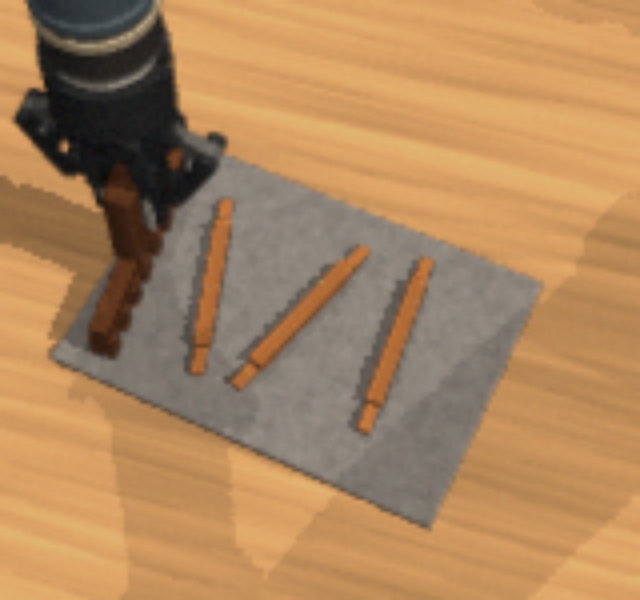

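The rake stands just above the board at (120,270), about 1 mm clear and without contact. All three sticks are ahead of it. Starting the sweep.

>>> apply_moves([
  {"delta_pos":[0,0.005,0],"spin":0},
  {"delta_pos":[0,0.013,0],"spin":0},
  {"delta_pos":[0,0.021,0],"spin":0},
  {"delta_pos":[0,0.029,0],"spin":0},
  {"delta_pos":[0,0.037,0],"spin":0},
  {"delta_pos":[0,0.045,0],"spin":0},
  {"delta_pos":[0,0.053,0],"spin":0},
  {"delta_pos":[0,0.06,0],"spin":0},
])

```text
clock: 6.97
ee_pos: [0.5429, -0.0953, 0.141]
eef_rot: [[-1.0, -0.001, 0.0], [-0.001, 1.0, 0.0], [-0.0, 0.0, -1.0]]
ft_force: [-0.0, -0.3, -2.2]
width: 0.0213
gripper_force: 58.8
```

>>> apply_moves([
  {"delta_pos":[0,0.007,0],"spin":0},
  {"delta_pos":[0,0.014,0],"spin":0},
  {"delta_pos":[0,0.021,0],"spin":0},
  {"delta_pos":[0,0.028,0],"spin":0},
  {"delta_pos":[0,0.035,0],"spin":0},
  {"delta_pos":[0,0.042,0],"spin":0},
  {"delta_pos":[0,0.047,0],"spin":0},
  {"delta_pos":[0,0.05,0],"spin":0},
])

```text
clock: 7.63
ee_pos: [0.5428, -0.0456, 0.1409]
eef_rot: [[-1.0, -0.001, -0.0], [-0.001, 1.0, 0.0], [0.0, 0.0, -1.0]]
ft_force: [0.2, -0.3, -2.2]
width: 0.021
gripper_force: 58.9
```

Run:
```python
from h import *
g,Q=grab("scene")
cv2.imwrite("pics/s2.png",cv2.resize(g[120:270,180:340,::-1],(640,600)))
for s in sticks(g,Q):print(s)
s=read_state();print(s["clock"],s["ee_pos"],s["ft_force"])
```

```text
(array([545.2, -26. ]), array([109.2,  27.2]), 0.2, 307, np.float64(0.0209))
(array([543.6,  30.9]), array([113.3,  12.3]), -3.0, 160, np.float64(0.0209))
7.6833 [ 0.54279273 -0.04537216  0.14090051] [-0.11494064  0.44741588 -1.83657893]
```

View pics/s2.png

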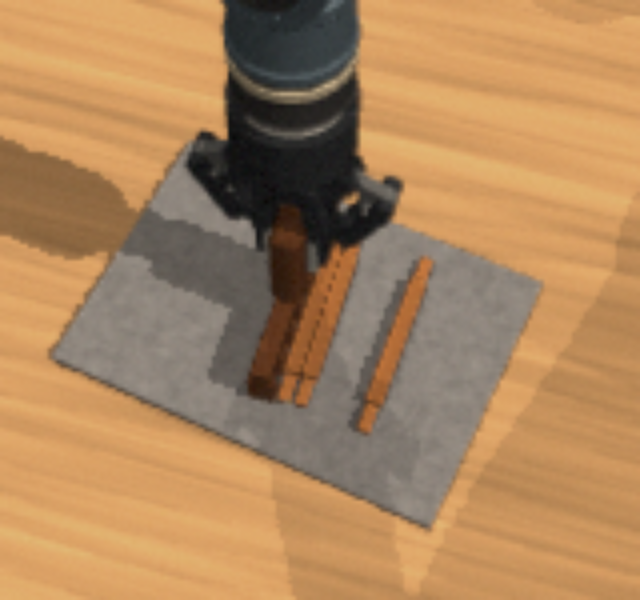

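Two sticks are flush against the rake at (320,320), and the third lies at (395,345), nearly parallel. Sweeping on, then backing off and lifting.

>>> apply_moves([
  {"delta_pos":[0,0.006,0],"spin":0},
  {"delta_pos":[0,0.014,0],"spin":0},
  {"delta_pos":[0,0.022,0],"spin":0},
  {"delta_pos":[0,0.03,0],"spin":0},
  {"delta_pos":[0,0.038,0],"spin":0},
  {"delta_pos":[0,0.046,0],"spin":0},
  {"delta_pos":[0,0.052,0],"spin":0},
  {"delta_pos":[0,0.055,0],"spin":0},
])

```text
clock: 8.35
ee_pos: [0.5428, 0.0097, 0.1409]
eef_rot: [[-1.0, -0.001, -0.0], [-0.001, 1.0, 0.0], [0.0, 0.0, -1.0]]
ft_force: [-0.2, 0.2, -1.3]
width: 0.0213
gripper_force: 58.9
```

>>> apply_moves([
  {"delta_pos":[0,0.001,0],"spin":0},
  {"delta_pos":[0,0,0],"spin":0},
  {"delta_pos":[0,-0.006,0],"spin":0},
  {"delta_pos":[0,-0.016,0],"spin":0},
  {"delta_pos":[0,-0.026,-0.005],"spin":0},
  {"delta_pos":[0,-0.036,-0.015],"spin":0},
  {"delta_pos":[0,-0.04,-0.03],"spin":0},
  {"delta_pos":[0,-0.04,-0.04],"spin":0},
])

```text
clock: 9.02
ee_pos: [0.5434, -0.0337, 0.183]
eef_rot: [[-1.0, 0.003, 0.002], [0.003, 1.0, -0.001], [-0.002, -0.001, -1.0]]
ft_force: [0.8, -0.2, -1.5]
width: 0.0215
gripper_force: 59.0
```

Run:
```python
from h import *
g,Q=grab("scene")
cv2.imwrite("pics/s3.png",cv2.resize(g[120:270,180:340,::-1],(640,600)))
for s in sticks(g,Q):print(s)
s=read_state();print(s["clock"],s["ee_pos"],s["ft_force"])
```

```text
(array([540.8,  36.5]), array([117.9,  38. ]), -0.3, 488, np.float64(0.0209))
9.0667 [ 0.54464488 -0.03323506  0.18553144] [-0.26253276  0.47907682  0.57732227]
```

View pics/s3.png

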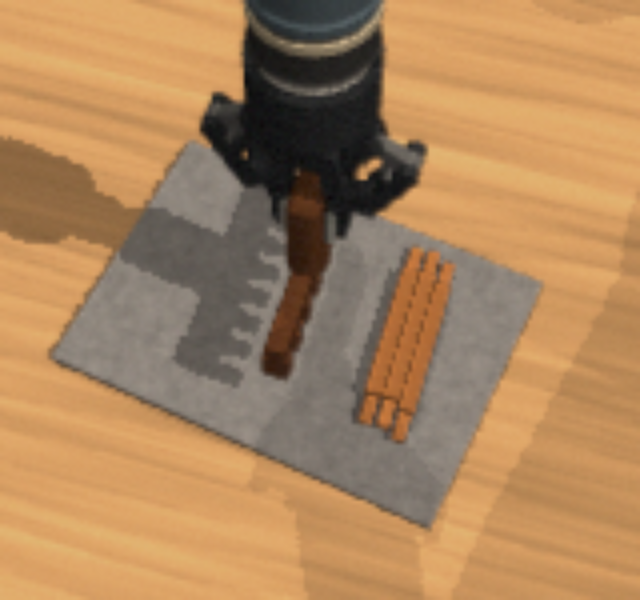

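The three sticks lie flush, parallel and flat at (405,345), in a group 38 mm wide. I'll return the rake to its free spot, well clear of them.

>>> apply_moves([
  {"delta_pos":[0.001,-0.006,0],"spin":0},
  {"delta_pos":[0.002,-0.02,0],"spin":-0.02},
  {"delta_pos":[0.004,-0.04,0],"spin":-0.04},
  {"delta_pos":[0.007,-0.065,0],"spin":-0.07},
  {"delta_pos":[0.009,-0.09,0],"spin":-0.1},
  {"delta_pos":[0.0115,-0.115,0],"spin":-0.13},
  {"delta_pos":[0.013,-0.13,0],"spin":-0.15},
  {"delta_pos":[0.014,-0.14,0],"spin":-0.16},
])

```text
clock: 9.73
ee_pos: [0.5281, -0.1735, 0.1802]
eef_rot: [[-0.992, -0.124, -0.001], [-0.124, 0.992, -0.0], [0.001, -0.0, -1.0]]
ft_force: [0.4, 0.4, -1.4]
width: 0.0214
gripper_force: 58.9
```

```bash
python3 -c "
from h import *
chain((.529,-.172,.181,187.2),(.5168,-.294,.181,190.8))"
```

```text
(0.5168, -0.294, 0.181, 190.8) [ 0.0274 -0.1195 -0.     -0.08  ]
```

>>> apply_moves([
  {"delta_pos":[0.002,-0.01,0],"spin":-0.01},
  {"delta_pos":[0.007,-0.03,0],"spin":-0.02},
  {"delta_pos":[0.012,-0.053,0],"spin":-0.04},
  {"delta_pos":[0.018,-0.078,0],"spin":-0.06},
  {"delta_pos":[0.023,-0.1,0],"spin":-0.07},
  {"delta_pos":[0.026,-0.114,0],"spin":-0.08},
  {"delta_pos":[0.0274,-0.1195,0],"spin":-0.08},
  {"delta_pos":[0.0274,-0.1195,0],"spin":-0.08},
])

```text
clock: 10.4
ee_pos: [0.516, -0.2946, 0.1801]
eef_rot: [[-0.983, -0.185, -0.001], [-0.185, 0.983, 0.001], [0.001, 0.001, -1.0]]
ft_force: [1.1, 1.0, -1.6]
width: 0.0212
gripper_force: 58.9
```

>>> apply_moves([
  {"delta_pos":[0,0,0.003],"spin":0},
  {"delta_pos":[0,0,0.011],"spin":0},
  {"delta_pos":[0,0,0.021],"spin":0},
  {"delta_pos":[0,0,0.031],"spin":0},
  {"delta_pos":[0,0,0.039],"spin":0},
  {"delta_pos":[0,0,0.044],"spin":0},
  {"delta_pos":[0,0,0.0465],"spin":0},
  {"delta_pos":[0,0,0.048],"spin":0},
])

```text
clock: 11.07
ee_pos: [0.5163, -0.2929, 0.132]
eef_rot: [[-0.982, -0.188, -0.001], [-0.188, 0.982, 0.001], [0.001, 0.001, -1.0]]
ft_force: [-0.3, 0.3, -0.3]
width: 0.0211
gripper_force: 59.1
```

>>> apply_moves([
  {"delta_pos":[0,0,0.0005],"spin":0},
  {"delta_pos":[0,0,0.001],"spin":0},
  {"delta_pos":[0,0,0.0015],"spin":0},
  {"delta_pos":[0,0,0.002],"spin":0},
  {"delta_pos":[0,0,0.002],"spin":0},
  {"delta_pos":[0,0,0.002],"spin":0},
  {"delta_pos":[0,0,0.002],"spin":0},
  {"delta_pos":[0,0,0.002],"spin":0},
])

```text
clock: 11.73
ee_pos: [0.517, -0.2937, 0.1319]
eef_rot: [[-0.982, -0.187, 0.001], [-0.187, 0.982, -0.001], [-0.001, -0.001, -1.0]]
ft_force: [-1.5, 1.0, 2.7]
width: 0.0213
gripper_force: 59.5
```

The force now reads +2.7 N up, so the teeth are on the table. Releasing.

>>> apply_moves([
  {"delta_pos":[0,0,0],"spin":0},
  {"delta_pos":[0,0,0],"spin":0},
  {"delta_pos":[0,0,0],"spin":0},
  {"delta_pos":[0,0,0],"spin":0},
  {"delta_pos":[0,0,0],"spin":0},
  {"delta_pos":[0,0,0],"spin":0},
  {"delta_pos":[0,0,0],"spin":0},
  {"delta_pos":[0,0,0],"spin":0},
], hand=1)

```text
clock: 12.4
ee_pos: [0.5166, -0.2934, 0.1309]
eef_rot: [[-0.982, -0.187, -0.0], [-0.187, 0.982, 0.0], [0.0, 0.0, -1.0]]
ft_force: [-0.4, 0.3, 0.1]
width: 0.0855
gripper_force: 0.0
```

>>> apply_moves([
  {"delta_pos":[0,0,-0.01],"spin":0},
  {"delta_pos":[0,0,-0.03],"spin":0},
  {"delta_pos":[0,0,-0.055],"spin":0},
  {"delta_pos":[0,0,-0.08],"spin":0},
  {"delta_pos":[0,0,-0.11],"spin":0},
  {"delta_pos":[0,0,-0.135],"spin":0},
  {"delta_pos":[0,0,-0.15],"spin":0},
  {"delta_pos":[0,0,-0.15],"spin":0},
])

```text
clock: 13.07
ee_pos: [0.5181, -0.2944, 0.2872]
eef_rot: [[-0.982, -0.187, 0.008], [-0.187, 0.982, -0.006], [-0.007, -0.007, -1.0]]
ft_force: [0.3, -0.3, 0.7]
width: 0.0853
gripper_force: 0.0
```

Run:
```python
from h import *
g,Q=grab("scene")
cv2.imwrite("pics/end.png",cv2.resize(g[100:280,120:360,::-1],(800,600)))
for s in sticks(g,Q):print(s)
x,y,z=Q[...,0],Q[...,1],Q[...,2]
m=(z>.02)&(z<.12)&(abs(x-.517)<.11)&(abs(y+.293)<.03);print(rect(Q,m),np.nanmax(z[m]))
s=read_state();print(s["clock"],s["ee_pos"],s["ft_force"],s["width"])
```

```text
(array([540. ,  37.5]), array([119.6,  35.9]), -0.0, 486, np.float64(0.0208))
(array([ 516.3, -292.1]), array([161.9,  21. ]), 10.2, 592) 0.11616491021044473
13.1167 [ 0.51758034 -0.29410267  0.28438658] [-0.65540502  0.34329738 -0.95227824] 0.08528712421086562
```

View pics/end.png

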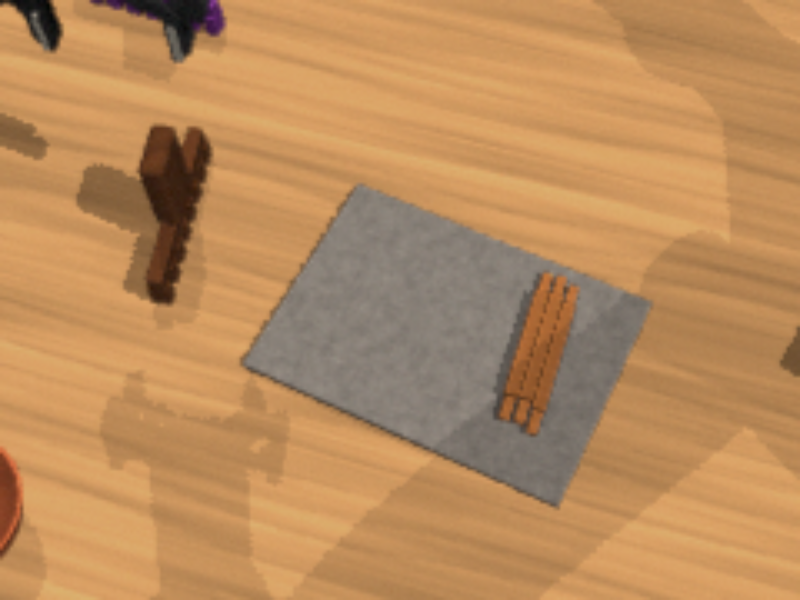

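The rake stands on its teeth at (175,215), and the sticks lie flush side by side on the board at (540,350). The gripper is clear of both.

```bash
python3 -c "
from cell import *
print(job_done())"
```

```text
the job is handed in; nothing more can be done
None
```

The three sticks are combed together flat, parallel and touching side by side on the board, the rake stands on its teeth about 0.3 m clear of them, and the job was handed in at about 13 s (no verdict was returned).

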